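# Slide open the long seed box

## Robot

A 6-joint arm with a two-finger parallel gripper is mounted at the origin on the work surface. World frame = base frame: x ahead of the robot, y to its left, z up, the work surface at z = 0. Lengths are in mm, angles in rad, forces in N, time in s.
With the tool pointing down it reaches from about 325 to 1000 mm from the base axis. Payload 5.1 kg.
Tool frame: the origin (TCP) lies midway between the tips of the shut fingers; the grasp point (between the pads) lies 19 mm behind it (manip.tcp_to_grasp is the distance from the TCP to the grasp point, in mm); z points along the fingers, y is the line along which they close (so a half turn about z gives the same grasp; the last joint's range is limited). The gripper opens to 85 mm and grips with 20 to 120 N. Pads are 22 mm wide; open, the fingers measure 114 mm over their backs; the gripper's body (76 mm by 85 mm) begins 54 mm behind the grasp point. The pads swing forward as they close: fully open they stand 13 mm farther back than shut.
Start: joints at [-1.286, 0.124, 1.65, -0, 1.367, -0.083], TCP at [233.684, -606.528, 231.322] pointing down, gripper open.
Joint ranges: [-2.61, 2.61], [-1.02, 2.33], [0.03, 2.71], [-1.35, 4.49], [0.32, 2.68], [-2.91, 2.91]. Speed limits (rad/s): [2.57, 2.57, 3.14, 3.14, 3.14, 3.14].

## Interface

Orientations are given as a unit quaternion [w, x, y, z].
In Python, from bench import manip gives the robot as it stands. The module is installed in compiled form; this text tells all that it offers. Calls block until the motion is done:
- manip.move_to(position, orientation): joint-space move of the TCP to a pose.
- manip.servo_line(position, attitude=None, feed=150, guard=None): straight line of the TCP; attitude=None keeps the orientation; feed is the mean speed in mm/s. With guard (N) it stops when the force on the tool has changed by that much, and returns True; else False.
- manip.move_j(angles): joint-space move.
- manip.gripper_open() and manip.clamp(): open the fingers fully, or close them until they stop; the grip force is fixed at half the most.
- manip.pause(seconds).
- manip.inverse_kinematics(position, orientation): joint angles nearest the present ones, or None.
- manip.state(): the state.
- manip.capture(name): name is "scene" or "top" or "wrist"; returns the picture (400x640x3 uint8, blue, green, red); there is no depth.
- manip.camera_info(name): a dict with "intrinsics" (3x3 intrinsics, pixels), "rvec" (rotation vector, rad) and "tvec" (3), from world to camera coordinates, as OpenCV has them. Camera axes: x right, y down, z forward; pixel columns grow to the right and rows downward; lengths in mm; the calibration is good to about 2 mm. A picture is of the moment at which its call begins: read the wrist's pose just before it. camera_info takes no time and is no camera call; for the wrist camera it gives the pose at the moment of the call.
A pose or a line that the arm cannot do raises manip.MotionError and nothing moves.
- manip.hand_in(): hands the job in; it is judged then, once.
Trained networks look in the newest picture that a camera, given by its name, has taken for a name from the list of things; names that differ only in an ending like _2 or _b are one class to them, and where a whole thing is asked for, a point or a joint stands for the part that bears it (a point fixed in the world has none). Each returns a list of dicts, best first, with "confidence" (0 to 1); they miss things now and then, are a little off and sometimes report something else, mostly with a low value. They report only what shows in the picture. A call takes as long as a camera call. They do not tell look-alikes from the thing itself.
- manip.trace(camera, query): "mask" (400x640 bool, what is visible of it) and "bbox" ([left, top, right, bottom] as shares, 0 to 1, of the picture: columns of its width, rows of its height, round what is visible of it).
- manip.tip_of(camera, query): "point" ([column, row] as shares, 0 to 1, of the picture: columns of its width, rows of its height: a listed point, or the origin of a listed thing).
The state is a dict: "time": time; "joint_pos": joint angles; "joint_velocities": joint speeds; "joint_torque": joint torques, N m; "eef_pos": TCP position; "tool_rot": TCP orientation; "force": force on the tool from outside, world axes, zero at the start; "ft_torque": the same for the moment, N m; "opening": finger opening in mm; "gripper_force": force on a finger pad.
Only numpy, scipy, OpenCV 4.12 (cv2) and the standard library are available. Lean on these libraries where they do the work, as an engineer would, in place of code of your own. Each camera call takes 0.05 s, during which the arm holds its last target. There are 200 camera calls.

## Task

Open the longer of the two wooden seed boxes on the shelf: press the release tab on its cover down and, keeping it pressed, slide the cover along its rails until it is fully open, then let go so that the tab springs up again. Leave the shorter box shut.

Things in the scene. Friction and masses are not known exactly. Their poses are not given: they have to be found in the camera images.
- long_pad (a point): Centre of the top of the white release tab of the long box: pad 48 mm along the slide, 40 mm across, 72 mm above the shelf when up. A ridge 8 mm thick, 10 mm above the pad, stands at its opening end, inner face 24 mm from this point: press the pad with shut fingers, push the ridge. x: level, the way the cover opens (away from the robot, up to 0.35 rad askew); z: up. Moves with the tab.
- long_cover (a joint): Slide of the long box's grey cover, m: 0 shut, 0.10 fully open at its end stop; stays where left (1.5 N friction); latched while the tab is up. Plywood box, fixed, 200 mm long, 110 wide, left or right of the middle. Cover top 57 mm above the shelf, between side rails 62 mm high, 90 mm apart. Tab on the centre line, 50 mm from the box's middle, at the end nearer the robot.
- long_tab (a joint): How far the long box's tab is pressed straight down, m: 0 up, 0.010 fully down. It is sprung: 2 N to start, 6 N fully down. The latch lets go once it is more than 4 mm down.
- short_cover (a joint): Slide of the cover of the short box, m: 0 shut, 0.06 open. This box stands on the other side of the middle and looks the same, with the same kind of tab, but is only 130 mm long.
There are look-alikes about, which are no part of the job. Leave any blue or green look-alike of the part that bears long_pad alone.

How it is judged:
By the outcome, as a careful person would: the job done as asked, in the order asked, and still so for the second after the job is handed in, with the robot touching nothing.
It also fails if it takes over 29 s, if anything falls off the work surface, if the arm or the gripper's body presses on something with over 40 N, if the wrist force passes 120 N, or if a joint passes its speed limit or range.

## Working session

There is one attempt and no reset: what is moved stays moved. The work goes in short steps, each a Python script; the robot and the scene stay as the last script left them, time stands still between calls to the robot, and variables do not carry over. Pictures are saved under pics/ and viewed, at most 10 in all, crops included, and the job is handed in when it is done.

```bash
mkdir -p pics; python3 - <<'E'
from bench import manip
import cv2,numpy as np
for c in("top","scene"):
    im=manip.capture(c); cv2.imwrite(f"pics/{c}1.png",im)
    i=manip.camera_info(c); print(c,np.round(i["intrinsics"],1).tolist(),np.array(i["rvec"]).ravel(),np.array(i["tvec"]).ravel())
    for q in("long_pad",):
        for d in manip.tip_of(c,q): print(q,np.array(d["point"])*[640,400],d["confidence"])
    for q in("long_cover","short_cover"):
        for d in manip.trace(c,q): print(q,np.array(d["bbox"])*[640,400,640,400],d["confidence"])
print(manip.state())
E
```

```text
top [[421.1, 0.0, 308.8], [0.0, 421.1, 199.8], [0.0, 0.0, 1.0]] [ 2.14064698 -2.12739573  0.20849592] [ -9.05808357 408.08290792 917.37162732]
long_pad [156.416 335.88 ] 0.88
long_pad [457.792 287.8  ] 0.62
long_pad [226.432 166.   ] 0.58
long_cover [134.784 262.48  188.096 362.88 ] 0.73
long_cover [209.216 107.8   254.72  190.68 ] 0.6
long_cover [432.192 218.4   476.8   311.88 ] 0.59
short_cover [377.792 128.2   424.    187.8  ] 0.72
scene [[392.8, 0.0, 314.6], [0.0, 392.8, 201.6], [0.0, 0.0, 1.0]] [ 1.87818858  1.38174152 -0.64731921] [-124.40222654 -178.3792955  1188.64995598]
long_pad [382.912 122.4  ] 0.67
long_pad [158.784 179.4  ] 0.55
long_cover [371.584 197.    463.104 272.52 ] 0.88
long_cover [136.576 172.    182.784 229.4  ] 0.8
long_cover [368.   123.2  422.72 160.48] 0.66
{'time': 0.4, 'joint_pos': array([-1.28563406e+00,  1.23903272e-01,  1.65051340e+00,  3.12623416e-05,
        1.36748288e+00, -8.26219364e-02]), 'joint_velocities': array([-0.0006    , -0.00137103, -0.00102076, -0.0020168 ,  0.00100068,
       -0.00112527]), 'joint_torque': array([ 3.71736069e-04, -4.22913694e+01, -3.65096676e+01,  8.78298266e-06,
        2.45311261e-03,  6.72877221e-06]), 'eef_pos': array([ 233.64608886, -606.44902515,  231.1290202 ]), 'tool_rot': array([-1.54208690e-04,  9.83140008e-01,  1.82854318e-01, -2.82778527e-07]), 'force': array([ 0.81949333, -0.31922898,  0.76196843]), 'ft_torque': array([-0.05468472, -0.00386118,  0.0255726 ]), 'gripper_force': 0.0, 'opening': 85.43308566647758}
```

View pics/top1.png

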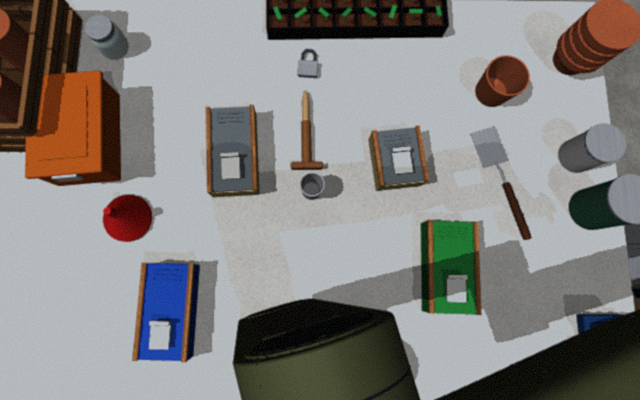

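View pics/scene1.png

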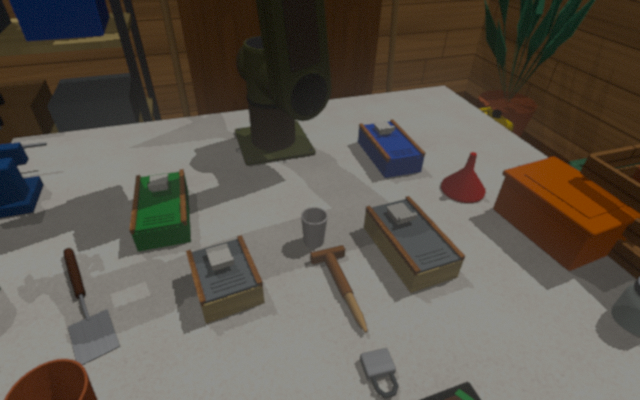

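Top view: the long grey box is left, at columns 207–258, rows 107–195, with its tab near (231,165). The short grey box is at (400,157). Blue and green are decoys.

```bash
cat > h.py <<'E'
from bench import manip
import cv2,numpy as np
def back(cam,uv,z,info=None):
    i=info or manip.camera_info(cam); K=np.array(i["intrinsics"]);R=cv2.Rodrigues(np.array(i["rvec"],float))[0];t=np.array(i["tvec"],float).ravel()
    uv=np.atleast_2d(uv).astype(float); d=np.c_[uv,np.ones(len(uv))]@np.linalg.inv(K).T@R
    c=-R.T@t
    return c+d*((z-c[2])/d[:,2])[:,None]
def quat(yaw): return [0,np.cos(yaw/2),np.sin(yaw/2),0]
def analyse(cam,z=57,info=None,near=None):
    for d in manip.tip_of(cam,"long_pad"): print("pad",np.array(d["point"])*[640,400],back(cam,np.array(d["point"])*[640,400],72,info).round(1),d["confidence"])
    for d in manip.trace(cam,"long_cover"):
        n,l,s,_=cv2.connectedComponentsWithStats(d["mask"].astype(np.uint8)); k=1+s[1:,4].argmax()
        v,u=np.nonzero(l==k); P=back(cam,np.c_[u,v],z,info)[:,:2].astype(np.float32)
        (c,sz,a)=cv2.minAreaRect(P); b=cv2.boxPoints((c,sz,a)); e=max((b[1]-b[0],b[2]-b[1]),key=np.linalg.norm)
        if e[0]<0:e=-e
        print("cover c",np.round(c,1),np.round(sz,1),"yaw",round(float(np.arctan2(e[1],e[0])),3),"bbox",np.round(np.array(d["bbox"])*[640,400,640,400]))
E
python3 - <<'E'
from h import *
manip.capture("top"); analyse("top")
print("corners z62",back("top",[[209,107],[254,107],[258,193],[210,194]],62).round(0).tolist(),"tab",back("top",[[231,166]],72))
print(cv2.Rodrigues(np.array(manip.camera_info("wrist")["rvec"],float))[0].round(2).tolist(),manip.camera_info("wrist")["tvec"],manip.camera_info("wrist")["intrinsics"])
i=manip.camera_info("wrist");R=cv2.Rodrigues(np.array(i["rvec"],float))[0];print("cam pos",-R.T@np.array(i["tvec"]).ravel())
E
```

```text
pad [159.68 338.88] [[110.1 297.7  72. ]] 0.9
pad [228.032 167.6  ] [[472.5 172.4  72. ]] 0.84
pad [458.688 291.68 ] [[ 207.1 -323.2   72. ]] 0.83
cover c [ 261.1 -322.1] [ 88.  195.4] yaw -0.046 bbox [433. 223. 476. 312.]
cover c [164.9 299.1] [ 91.4 196.1] yaw -0.019 bbox [136. 264. 188. 362.]
cover c [523.3 172.7] [200.9  91.7] yaw 0.066 bbox [209. 111. 253. 191.]
corners z62 [[618.0, 223.0, 62.0], [619.0, 120.0, 62.0], [418.0, 106.0, 62.0], [415.0, 211.0, 62.0]] tab [[476.19712281 165.96323973  72.        ]]
[[0.36, -0.93, -0.0], [-0.9, -0.35, 0.27], [-0.25, -0.1, -0.96]] [-648.9639832   -35.52880719  378.38579273] [[324.04866823   0.         315.75528427]
 [  0.         324.04866823 198.50495971]
 [  0.           0.           1.        ]]
cam pos [ 296.67902672 -581.44114639  373.49712739]
```

```bash
python3 - <<'E'
from h import *
manip.clamp()
manip.move_to([440,167,215],quat(0.06))
manip.pause(0.2)
i=manip.camera_info("wrist"); im=manip.capture("wrist"); cv2.imwrite("pics/w1.png",im)
analyse("wrist",57,i); s=manip.state(); print(s["time"],s["eef_pos"],s["opening"])
import pickle; pickle.dump(i,open("w1.pkl","wb"))
E
```

```text
pad [314.88 146.2 ] [[475.7 170.5  72. ]] 0.59
cover c [509.5 171.8] [168.   92.1] yaw 0.063 bbox [263.   1. 371. 199.]
cover c [254.5 278.2] [12.9 39.4] yaw -0.889 bbox [194. 331. 223. 355.]
4.4833 [440.08999494 166.86352968 214.99243795] -0.09624004159167912
```

View pics/w1.png

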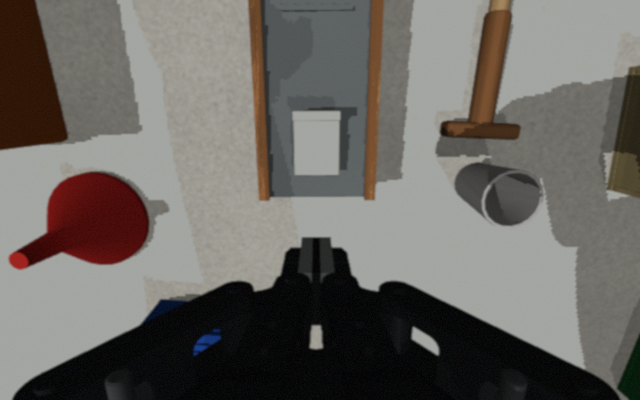

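The wrist view shows the tab pad at columns 294–340, rows 121–175, with the ridge beyond it. This agrees with the top camera: pad at (475,170), yaw 0.063.

```bash
python3 - <<'E'
from h import *
y=0.063; a=np.array([np.cos(y),np.sin(y),0]); p=np.array([475.,170.2,0])
at=lambda s,z:(p+a*s+[0,0,z]).tolist()
f=lambda m:print(m,manip.state()["time"],manip.state()["eef_pos"].round(1),manip.state()["force"].round(1))
manip.move_to(at(4,95),quat(y)); f("above")
print(manip.servo_line(at(4,76),feed=60)); f("76")
print(manip.servo_line(at(4,63.5),feed=25,guard=20)); f("down")
print(manip.servo_line(at(122,63.5),feed=50,guard=18)); f("slid")
E
```

```text
above 5.05 [479.2 170.5  95.4] [-0.4 -0.3  0.6]
False
76 5.5167 [478.8 170.4  75.9] [0.3 0.3 0.7]
False
down 6.1667 [479.7 170.6  64.2] [0.5 0.7 4.6]
True
slid 8.2167 [587.1 177.2  62.1] [-2.9 -0.1  6.9]
```

```bash
python3 - <<'E'
from h import *
y=0.063; a=np.array([np.cos(y),np.sin(y),0]); p=np.array([475.,170.2,0])
at=lambda s,z:(p+a*s+[0,0,z]).tolist()
f=lambda m:print(m,manip.state()["time"],manip.state()["eef_pos"].round(1),manip.state()["force"].round(1))
f("now")
print(manip.servo_line(at(122,63.5),feed=20,guard=15)); f("push")
e=manip.state()["eef_pos"]
manip.servo_line([e[0],e[1],100],feed=60); f("up")
manip.servo_line([e[0]-50,e[1],215],feed=200);manip.pause(.2); f("clear")
i=manip.camera_info("wrist"); im=manip.capture("wrist"); cv2.imwrite("pics/w2.png",im)
analyse("wrist",57,i)
E
```

```text
now 8.2167 [587.1 177.2  62.1] [-2.9 -0.1  6.9]
True
push 8.525 [587.  177.3  62.2] [-2.7 -0.8  6.2]
up 9.3 [586.7 177.2  99.7] [-0.1 -0.4 -0.5]
clear 10.275 [536.4 177.  213. ] [-0.1  0.1 -0.1]
pad [320.192 139.32 ] [[574.8 176.3  72. ]] 0.57
cover c [605.2 177.9] [157.8  95.9] yaw 0.064 bbox [262.   0. 383. 191.]
```

View pics/w2.png

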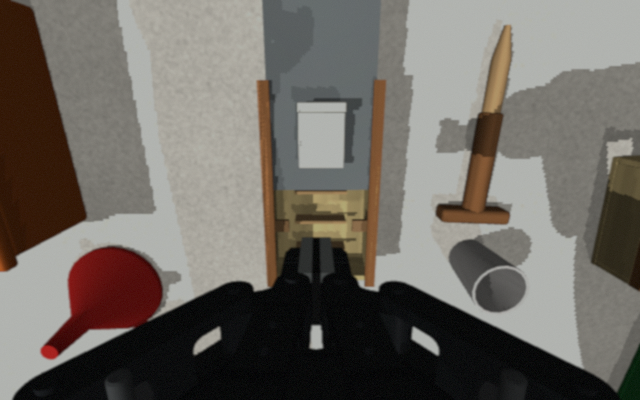

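The picture shows the cover slid back and the box open (rows 190–280), with the tab up at (320,139). The tab moved about 100 mm, and the arm met the end stop twice.

```bash
python3 -c "
from h import *
print(manip.hand_in())"
```

```text
the job is handed in; nothing more can be done
None
```

The long box's cover is open to its end stop (about 100 mm) with the tab up again, the short box was left untouched, and the job was handed in about 10 s into the 29 s limit.

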